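# Load a chamber slide into its carrier and slide the carrier home under the condenser

## Robot

A 6-joint arm with a two-finger parallel gripper is mounted at the origin on the work surface. World frame = base frame: x ahead of the robot, y to its left, z up, the work surface at z = 0. Lengths are in m, angles in degrees, forces in N, time in s.
With the tool pointing down it reaches from about 0.375 to 0.9 m from the base axis. Payload 3.1 kg.
Tool frame: the origin (TCP) lies midway between the tips of the shut fingers; the grasp point (between the pads) lies 19 mm behind it; z points along the fingers, y is the line along which they close (so a half turn about z gives the same grasp; the last joint's range is limited). The gripper opens to 87 mm and grips with 3 to 60 N. Pads are 19 mm wide; open, the fingers measure 117 mm over their backs; the gripper's body (75 mm by 190 mm) begins 51 mm behind the grasp point.
Start: joints at [-79.326, 30.224, 82.088, -0, 67.689, -10.227], TCP at [0.223, -0.584, 0.223] pointing down, gripper open.
Joint ranges: [-176.69, 176.69], [-43.24, 126.21], [12.49, 139.97], [-82, 262], [0, 151.66], [-163.58, 163.58]. Speed limits (degrees/s): [159.86, 159.86, 180, 180, 180, 180].

## Interface

Orientations are given as a 3x3 rotation matrix whose columns are the frame's x, y, z axes.
In Python, from rig import read_state, capture, camera_info, hand_in gives the robot as it stands.
- The arm moves only by the tool drive_tool, never from a script. Its argument "motion" is a list of rows, each a list of 2 entries, a list of its own where there are three numbers: the shift along the tool's x, y, z in mm, then the turn, a rotation vector about the tool's x, y, z in rad. A call has 1 to 5 rows; each row shifts and turns the commanded pose from where the row before left it, along the tool's axes as they then stand; what a row does not reach is not made up. A row lasts 1/10 s, in which the tool goes at most 50 mm and 8.59 degrees, less where a joint would pass 70% of its speed; a pose out of reach is approached as far as the arm can. A call is refused whole if a number of a shift passes 50 or a number of a turn 0.15, either way. A call with a gripper value outside its range is refused whole. "gripper" is the opening, from 0 (shut) to 1 (fully open), set as the call begins (left out, the last holds). The fingers move at their own pace and stop on an object; the grip force is fixed at half the most. Time passes only in rows, so rows that do not move let the fingers close. It gives the time, the measured TCP pose, the force, the opening and the grip force at its end, in the units of the state.
- read_state(): the state, without advancing time (a new reading comes with each control period).
- capture(name): name is "scene" or "top"; returns the picture (420x560x3 uint8, red, green, blue); there is no depth.
- camera_info(name): a dict with "fovy" (degrees; the focal length in pixels is half the picture's height over the tangent of half this angle, whatever the lens; pixels are square), "cx", "cy" (the principal point, pixels), "xyz" and "orientation" of the camera in the world. Camera axes: x right, y down, z forward; pixel columns grow to the right and rows downward; lengths in m; the calibration is good to about 2 mm. A picture is of the moment at which its call begins. camera_info takes no time and is no camera call.
- hand_in(): hands the job in; it is judged then, once.
The state is a dict: "time_s": time; "joint_positions": joint angles; "qvel": joint speeds; "tau": joint torques, N m; "position": TCP position; "tcp_rot": TCP orientation; "force": force on the tool from outside, world axes, zero at the start; "moment": the same for the moment, N m; "opening": opening from 0.0 (shut) to 1.0 (fully open); "grasp_force": force on a finger pad.
Only numpy, scipy, OpenCV 4.12 (cv2) and the standard library are available. Lean on these libraries where they do the work, as an engineer would, in place of code of your own. Each camera call takes 0.05 s, during which the arm holds its last target. There are 200 camera calls.

## Task

Get the specimen ready for viewing on the inverted microscope: take the chamber slide from the steel tray, carry it level and set it gently down flat in the pocket of the slide carrier waiting out on the stage extension, bare label end at the clip, and swing the carrier's clip fully across that label end so that it holds the slide. Only then push the loaded carrier, gently and squarely, into the plate guide under the condenser until it is fully home against the end stop. Leave everything else on the bench where it is and do not bump the microscope.

Things in the scene. Friction and masses are not known exactly. Their poses are not given: they have to be found in the camera images.
- microscope: cream inverted microscope, fixed, standing sideways to the robot. Origin on the bench under the optical axis; x runs across the stage away from the robot (within 7 deg), y to the lamp pillar, z up. Eyepieces, photo tube and camera stand at y = -105 to -370 mm, |x| below 66 mm, up to 580 mm high; lamp pillar at y = +175 mm, up to 580 mm; focus knobs below the stage at x = -75 to -116, y = -120 mm
- stage (a point): point on the top face of the black stage (200 mm above the bench), middle of its side extension, 170 mm from the optical axis on the robot's side; axes as the microscope's. The stage reaches from 45 mm behind this point (-x) to 295 mm ahead of it, and 75 mm to either side in y; it is 14 mm thick
- condenser (a point): centre of the condenser's lower end on the optical axis, 292 mm above the bench (92 mm above the stage); the condenser is round, 36 mm in radius; over it, from 440 mm above the bench, a lamp arm 75 mm wide in x
- home (a point): point on the stage's top face on the optical axis, axes as the microscope's: the carrier is home when its origin lies here, x along this x. Round it the plate guide: two black rails 11 mm high along x, 90 mm apart inside, from x = -25 to +66 mm, their mouth flared to 111 mm at x = -60 mm, and an end stop across them, near face at x = +64 mm
- carrier: loose aluminium slide carrier, about 300 g, lying flat on the stage extension in front of the guide, within 4 deg of square to it. Origin: centre of the plate's underside; x to the front end, which enters the guide first; z up. Plate 128 (x) x 86 (y) x 9 mm. Pocket centred on the origin, 80 (x) x 30 (y) mm, floor 5.5 mm above the underside, 3.5 mm deep, with a window. Slides at 1 to 3 N
- lip (a point): centre of the rear (-x) face of the carrier's upright push lip, 98 mm behind the carrier's origin, 11 mm above its underside; axes as the carrier's. The lip is 70 mm wide (y), 6 mm thick and 22 mm high above the underside, on a tab 6 mm thick behind the plate, with nothing behind it: the place to push the carrier along +x
- clip (a joint): angle (rad) of the carrier's steel swivel clip about an upright screw; 0 = open, tongue pointing to the carrier's -x (starts between 0 and 0.3); grows anticlockwise seen from above; 1.571 = closed against its stop, tongue pointing to -y over the pocket's end (x = -34 to -24 mm of the carrier). Turns at 0.3 N at the knob and stays where it is left
- clip_screw (a point): the clip's screw on the carrier: x = -29, y = +31, z = 9 mm of the carrier, axes as the carrier's; the tongue's top is 12 mm above the carrier's underside, the screw head 16 mm
- clip_knob (a point): top centre of the black knob on the clip's tongue: an upright pin 10 mm in diameter, from 12 to 31 mm above the carrier's underside, 34 mm from the clip's screw; push it sideways to swing the clip
- slide: chamber slide, 45 g, flat in the tray (underside 2 mm above the bench): glass base 76 (x) x 26 (y) x 2.5 mm, on it a closed chamber block with white lid, x = -16.5 to +36.5 mm, 24 mm wide (lid 25), top 18 mm up; grip it there, across y. Origin: centre of the underside; +x to the chamber end. Seated, its axes lie along the carrier's, its origin 5.5 mm above the carrier's underside
- slide_label (a point): top of the slide's bare white label end (x = -38 to -16.5 mm of the slide): this point is x = -28, y = 0, z = 2.5 mm of the slide
- tray: shallow steel tray, fixed, 130 x 150 mm, walls 9 mm high and 2 mm thick, floor 2 mm thick; left or right of the stage; origin under its centre
- dish_carrier: bystander: a second aluminium carrier of the same outline, with one round 60 mm opening and no clip; lies flat on the bench, 22 mm high at its lip
- petri: bystander: closed clear-grey Petri dish, 61 mm across, 16 mm high
- canister_a: bystander: upright grey objective canister with black cap, 41 mm across, 62 mm high
- canister_b: bystander: upright grey objective canister with black cap, 41 mm across, 50 mm high
- cleaner: bystander: white plastic lens-cleaner bottle, 52 mm across, 130 mm high
- marker: bystander: marker pen lying flat, 140 mm long, 16 mm thick
- slide_box: bystander: black slide storage box, 90 x 165 x 36 mm
Mind the look-alikes: they are no part of the job. Several things look just like the slide: the one meant starts farthest to the robot's right.

How it is judged:
By the outcome, as a careful person would: the job done as asked, in the order asked, and still so for the second after the job is handed in, with the robot touching nothing.
It also fails if it takes over 72 s, if anything falls off the work surface, if the arm or the gripper's body presses on something with over 40 N, if the wrist force passes 120 N, or if a joint passes its speed limit or range.

## Working session

There is one attempt and no reset: what is moved stays moved. The work goes in short steps, Python scripts to look and compute and a tool call to move; the robot and the scene stay as the last step left them, time stands still between calls to the robot, and variables do not carry over. Pictures are saved under pics/ and viewed, at most 10 in all, crops included, and the job is handed in when it is done.

Besides the shell and the picture viewer there is one more tool, called after "Request:" as name([rows], argument=value, ...), one row to a line, values as JSON. drive_tool: Moves the arm, as the interface text tells. Its arguments: {"type":"object","properties":{"motion":{"type":"array","items":{"type":"array"}},"gripper":{"type":"number"}},"required":["motion"]}

```bash
ls; mkdir -p pics
python3 - <<'E'
from rig import *
import cv2
for n in("scene","top"):
    im=capture(n); cv2.imwrite(f"pics/{n}0.png",im[:,:,::-1]); print(n,camera_info(n))
print(read_state())
E
```

```text
pics
scene {'fovy': 49.35089134894659, 'cx': 287.0953662064246, 'cy': 215.8271081284763, 'xyz': array([ 0.63660174, -0.88756748,  1.12846113]), 'orientation': array([[ 0.99420248,  0.07085968, -0.08087229],
       [ 0.10683357, -0.73608517,  0.66840498],
       [-0.01216593, -0.67316976, -0.73938789]])}
top {'fovy': 46.59406792290143, 'cx': 274.3419878331871, 'cy': 209.87756343243055, 'xyz': array([0.37390476, 0.01411007, 1.77796684]), 'orientation': array([[ 0.0074643 , -0.99644593,  0.0839035 ],
       [-0.99987406, -0.00861241, -0.01333013],
       [ 0.01400536, -0.08379344, -0.99638472]])}
{'time_s': 0.1, 'joint_positions': array([-7.93249975e+01,  3.02706405e+01,  8.21484887e+01,  4.03082695e-04,
        6.76891778e+01, -1.02263383e+01]), 'qvel': array([-0.01730808, -0.11750821, -0.11432754,  0.04733701, -0.05375619,
        0.03058895]), 'tau': array([-6.79660261e-04, -4.40985811e+01, -1.77150464e+01,  6.33969647e-02,
        5.34167513e-02, -4.77915205e-05]), 'position': array([ 0.22289188, -0.58320929,  0.22170473]), 'tcp_rot': array([[ 9.34197140e-01,  3.56757041e-01, -3.43761857e-04],
       [ 3.56757042e-01, -9.34195353e-01,  1.85880471e-03],
       [ 3.42000937e-04, -1.85912951e-03, -9.99998213e-01]]), 'force': array([-0.57475911, -0.08862581,  0.30410837]), 'moment': array([-0.01524474, -0.01451569, -0.01466681]), 'grasp_force': 0.0, 'opening': 1.0022987449289589}
```

View pics/scene0.png

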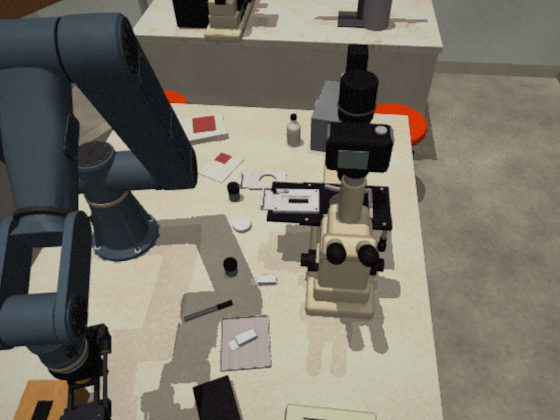

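View pics/top0.png

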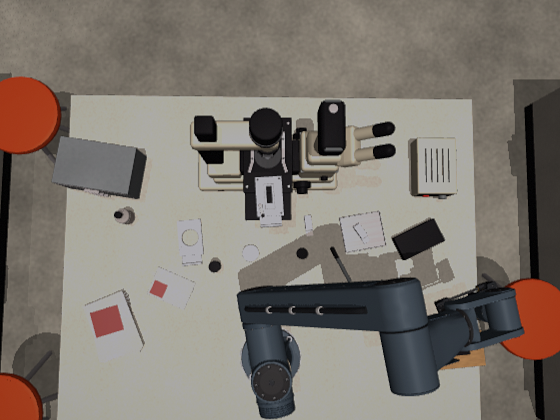

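The scene view shows the tray slide at (243,339), the carrier at (293,201) and a look-alike slide at (265,280). In the top view the tray slide is at (361,232) and the carrier at (269,200). Next I'll enlarge these areas.

Run:
```python
import cv2, numpy as np
s=cv2.imread("pics/scene0.png");t=cv2.imread("pics/top0.png")
c=lambda im,x,y,w,h:cv2.resize(im[y:y+h,x:x+w],(400,300),interpolation=cv2.INTER_CUBIC)
cv2.imwrite("pics/crops.png",np.vstack([np.hstack([c(s,250,165,80,60),c(s,210,305,80,60)]),np.hstack([c(t,229,170,80,60),c(t,325,202,80,60)])]))
```

```text
(no output)
```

View pics/crops.png

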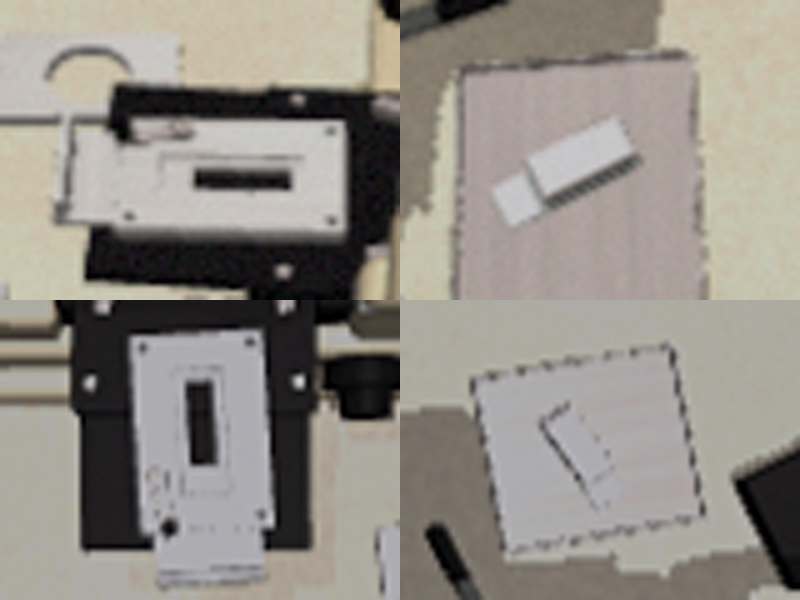

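The crops show the carrier's plate corners, the clip and knob (top crop 168,527), and the lid and label corners of the tray slide. I'll turn these pixels into points.

```bash
cat > h.py <<'E'
from rig import *
import numpy as np, cv2
def ray(n,p):
    c=camera_info(n); f=210/np.tan(np.radians(c["fovy"]/2))
    d=c["orientation"]@np.array([(p[0]-c["cx"])/f,(p[1]-c["cy"])/f,1]); return c["xyz"],d/np.linalg.norm(d)
def onz(n,p,z):
    o,d=ray(n,p); return o+d*(z-o[2])/d[2]
def tri(ps,pt):
    o1,d1=ray("scene",ps);o2,d2=ray("top",pt)
    k=np.linalg.lstsq(np.c_[d1,-d2],o2-o1,rcond=None)[0]; a,b=o1+k[0]*d1,o2+k[1]*d2
    return (a+b)/2,np.linalg.norm(a-b)
def proj(n,P):
    c=camera_info(n); f=210/np.tan(np.radians(c["fovy"]/2)); q=c["orientation"].T@(np.array(P)-c["xyz"]); return np.array([c["cx"]+f*q[0]/q[2],c["cy"]+f*q[1]/q[2]])
E
python3 - <<'E'
from h import *
np.set_printoptions(precision=4,suppress=True)
S1=lambda x,y:(x/5+250-.4,y/5+165-.4);S2=lambda x,y:((x-400)/5+210-.4,y/5+305-.4)
T1=lambda x,y:(x/5+229-.4,(y-300)/5+170-.4);T2=lambda x,y:((x-400)/5+325-.4,(y-300)/5+202-.4)
print("carrier top z.209");C={}
for k,s,t in(("FL",(346,121),(130,337)),("FR",(346,235),(263,329)),("RR",None,(274,525)),("RL",None,(140,532)),("wFL",(192,168),(184,381)),("wFR",(192,188),(212,381)),("knob",(122,122),(168,527)),("lipL",None,(156,585)),("lipR",None,(266,577))):
    z={'knob':.231,'lipL':.222,'lipR':.222}.get(k,.209)
    C[k]=onz("top",T1(*t),z);print(k,C[k], onz("scene",S1(*s),z) if s else "", tri(S1(*s),T1(*t)) if s and k[0]!='w' else "")
f=(C["FL"]+C["FR"])/2;r=(C["RL"]+C["RR"])/2;print("centre",(f+r)/2,"ang",np.degrees(np.arctan2(*(f-r)[[1,0]])),np.linalg.norm(f-r))
print("slide lid z.020")
L=[onz("scene",S2(*p),.020) for p in((613,116),(640,156),(548,207),(527,160))]
for l in L:print(l)
f=(L[0]+L[1])/2;r=(L[2]+L[3])/2;print("lid c",(f+r)/2,"ang",np.degrees(np.arctan2(*(f-r)[[1,0]])),np.linalg.norm(f-r),np.linalg.norm(L[0]-L[1]),np.linalg.norm(L[2]-L[3]))
print([onz("scene",S2(*p),.0045) for p in((490,190),(512,228))])
for s,t in(((613,116),(568,403)),((527,160),(586,478))):print(tri(S2(*s),T2(*t)))
E
```

```text
carrier top z.209
FL [0.6125 0.058  0.209 ] [0.6155 0.0567 0.209 ] (array([0.6141, 0.0583, 0.2071]), np.float64(0.0026239546996367764))
FR [ 0.6186 -0.0283  0.209 ] [ 0.6209 -0.0325  0.209 ] (array([ 0.6201, -0.0283,  0.2043]), np.float64(0.0014484030182661974))
RR [ 0.491  -0.0362  0.209 ]  
RL [0.4857 0.0502 0.209 ]  
wFL [0.5841 0.0227 0.209 ] [0.5314 0.0107 0.209 ] 
wFR [0.5843 0.0045 0.209 ] [ 0.533  -0.0049  0.209 ] 
knob [0.4875 0.0319 0.231 ] [0.491  0.0215 0.231 ] (array([0.4888, 0.0321, 0.2203]), np.float64(0.0009877702514186845))
lipL [0.451  0.0393 0.222 ]  
lipR [ 0.4567 -0.0309  0.222 ]  
centre [0.552  0.0109 0.209 ] ang 3.536467409223822 0.12747180059479665
slide lid z.020
[ 0.4655 -0.2987  0.02  ]
[ 0.4835 -0.3204  0.02  ]
[ 0.4401 -0.354   0.02  ]
[ 0.4242 -0.3287  0.02  ]
lid c [ 0.4533 -0.3255  0.02  ] ang 36.906461595118266 0.052978139144742725 0.028200808407897023 0.029804793166394058
[array([ 0.4048, -0.3401,  0.0045]), array([ 0.4206, -0.3601,  0.0045])]
(array([ 0.4738, -0.3101,  0.0441]), np.float64(0.009507842863527233))
(array([ 0.4247, -0.3268,  0.0169]), np.float64(0.0022402583531342603))
```

```bash
cat >> h.py <<'E'
def go(x,y,z,yaw):
    "shift in current tool axes (mm), then the turn about tool z (rad), to get there pointing down"
    from scipy.spatial.transform import Rotation as Ro
    s=read_state();R=s["tcp_rot"];c,q=np.cos(np.radians(yaw)),np.sin(np.radians(yaw))
    G=np.array([[c,q,0],[q,-c,0],[0,0,-1.]])
    print("shift",np.round(R.T@(np.array([x,y,z])-s["position"])*1e3,1),"turn",np.round(Ro.from_matrix(R.T@G).as_rotvec(),4),"t",round(s["time_s"],2))
E
python3 - <<'E'
from h import *
T1=lambda x,y:(x/5+229-.4,(y-300)/5+170-.4);S1=lambda x,y:(x/5+250-.4,y/5+165-.4)
np.set_printoptions(precision=4,suppress=True)
for p in((82,549),(310,549),(80,415),(313,415)):print(onz("top",T1(*p),.2))
print(onz("scene",S1(85,280),.2),onz("scene",S1(110,85),.2))
go(.4535,-.3255,.12,36.5)
E
```

```text
[0.475  0.0878 0.2   ]
[ 0.4762 -0.06    0.2   ]
[0.5624 0.0902 0.2   ]
[ 0.5638 -0.0615  0.2   ]
[ 0.4814 -0.0711  0.2   ] [0.475  0.0831 0.2   ]
shift [ 307.3 -158.3  102.1] turn [-0.0018 -0.0006 -0.2723] t 0.1
```

Request:
drive_tool([
  [[30,-15,0],[0,0,0]],
  [[40,-21,0],[0,0,0]],
  [[40,-21,0],[0,0,0]],
  [[40,-21,0],[0,0,0]],
  [[40,-21,0],[0,0,0]],
], gripper=0.6)

```text
time_s: 0.6
position: [0.3659, -0.4219, 0.2221]
tcp_rot: [[0.934, 0.356, -0.0], [0.356, -0.934, 0.001], [-0.0, -0.001, -1.0]]
force: [1.5, -1.7, -0.1]
opening: 0.646
grasp_force: 0.0
```

Request:
drive_tool([
  [[40,-20,20],[0,0,0]],
  [[40,-20,20],[0,0,0]],
  [[37,-19,20],[0,0,0]],
  [[0,0,20],[0,0,-0.136]],
  [[0,0,20],[0,0,-0.136]],
])

```text
time_s: 1.1
position: [0.4543, -0.3249, 0.1215]
tcp_rot: [[0.799, 0.602, -0.0], [0.602, -0.799, 0.0], [-0.0, -0.001, -1.0]]
force: [-0.3, -1.2, 0.0]
opening: 0.604
grasp_force: 0.0
```

Request:
drive_tool([
  [[0,0,0],[0,0,0]],
  [[0,0,0],[0,0,0]],
])

```text
time_s: 1.3
position: [0.4533, -0.3266, 0.1223]
tcp_rot: [[0.806, 0.592, -0.001], [0.592, -0.806, 0.001], [-0.0, -0.001, -1.0]]
force: [-0.3, 0.7, 0.7]
opening: 0.6
grasp_force: 0.0
```

Run:
```python
from h import *
go(.4535,-.3255,.009,36.5)
a=capture("scene");b=capture("top")
c=lambda im,x,y:cv2.resize(im[y:y+75,x:x+100,::-1],(400,300),interpolation=cv2.INTER_CUBIC)
cv2.imwrite("pics/above.png",np.hstack([c(a,195,300),c(b,315,190)]))
```

```text
shift [  0.8  -0.6 113.3] turn [-0.0011  0.0001 -0.0032] t 1.3
```

View pics/above.png

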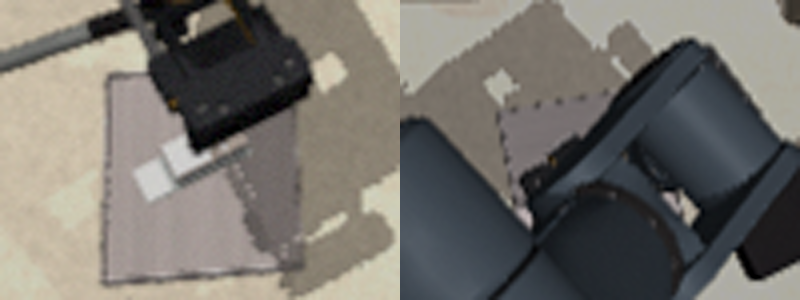

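The gripper stands over the lid and is aligned with the slide: the label end shows at (153,180) and the lid at (190,155), and the top view is occluded. Next I descend and grip.

Request:
drive_tool([
  [[0,0,30],[0,0,0]],
  [[0,0,30],[0,0,0]],
  [[0,0,25],[0,0,0]],
  [[0,0,18],[0,0,0]],
  [[0,0,10],[0,0,0]],
])

```text
time_s: 1.9
position: [0.4533, -0.3273, 0.0091]
tcp_rot: [[0.805, 0.593, 0.0], [0.593, -0.805, -0.0], [0.0, 0.0, -1.0]]
force: [-0.7, -0.8, 0.9]
opening: 0.599
grasp_force: 0.0
```

Request:
drive_tool([
  [[0,0,0],[0,0,0]],
  [[0,0,0],[0,0,0]],
  [[0,0,0],[0,0,0]],
  [[0,0,0],[0,0,0]],
  [[0,0,0],[0,0,0]],
], gripper=0)

```text
time_s: 2.4
position: [0.4538, -0.327, 0.0105]
tcp_rot: [[0.804, 0.595, 0.001], [0.595, -0.804, -0.001], [0.0, 0.001, -1.0]]
force: [-0.2, 0.1, 3.3]
opening: 0.276
grasp_force: 30.0
```

Request:
drive_tool([
  [[0,0,0],[0,0,0]],
  [[0,0,0],[0,0,0]],
  [[0,0,0],[0,0,0]],
])

```text
time_s: 2.7
position: [0.4538, -0.327, 0.0105]
tcp_rot: [[0.804, 0.595, 0.001], [0.595, -0.804, -0.001], [0.0, 0.001, -1.0]]
force: [-1.1, 0.6, 5.9]
opening: 0.282
grasp_force: 30.0
```

Request:
drive_tool([
  [[0,0,-10],[0,0,0]],
  [[0,0,-20],[0,0,0]],
  [[0,0,-30],[0,0,0]],
  [[0,0,-40],[0,0,0]],
  [[0,0,-40],[0,0,0]],
])

```text
time_s: 3.2
position: [0.453, -0.3263, 0.1509]
tcp_rot: [[0.804, 0.595, -0.001], [0.595, -0.804, 0.001], [-0.0, -0.001, -1.0]]
force: [0.8, -1.5, 0.1]
opening: 0.276
grasp_force: 30.0
```

Request:
drive_tool([
  [[0,0,-40],[0,0,0]],
  [[0,0,-40],[0,0,0]],
  [[0,0,-30],[0,0,0]],
  [[0,0,0],[0,0,0]],
  [[0,0,0],[0,0,0]],
])

```text
time_s: 3.7
position: [0.4533, -0.3265, 0.2603]
tcp_rot: [[0.804, 0.595, 0.001], [0.595, -0.804, -0.001], [0.0, 0.001, -1.0]]
force: [-0.1, -0.1, -0.8]
opening: 0.281
grasp_force: 30.0
```

Run:
```python
from h import *
s=read_state();print(s["position"],s["force"],s["opening"],s["grasp_force"])
a=capture("scene");p=proj("scene",s["position"]);print(p)
x,y=int(p[0])-40,int(p[1])-30
print(x,y);cv2.imwrite("pics/held_raw.png",a[:,:,::-1])
cv2.imwrite("pics/held.png",cv2.resize(a[y:y+60,x:x+80,::-1],(800,600),interpolation=cv2.INTER_CUBIC))
```

```text
[ 0.45331168 -0.32652918  0.26031794] [-0.11213777 -0.07893811 -0.75284768] 0.28098037757786776 29.977421164512634
[237.59584247 286.02526599]
197 256
```

View pics/held.png

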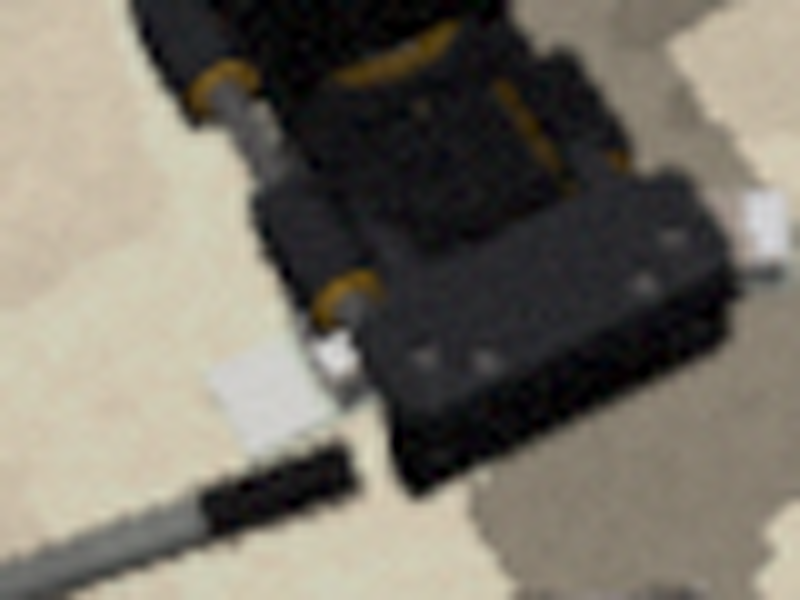

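The slide is held: label-end corners are at crop (207,375) and (258,452), and the chamber end shows at (790,240). Next I find its offset in the tool frame.

Run:
```python
from h import *
s=read_state();R=s["tcp_rot"];p0=s["position"]
print(read_state()["time_s"])
f=lambda x,y:(197+x/10-.45,256+y/10-.45)
for q,dz in(((207,375),-.006),((258,452),-.006),((788,188),.0095),((795,262),.0095)):
    for d in(0,): print(q,np.round(R.T@(onz("scene",f(*q),p0[2]+dz)-p0)*1e3,1))
# top-view check of guide, stage landmarks while arm is away
b=capture("top");a=cv2.imread("pics/top0.png")
cv2.imwrite("pics/g.png",np.hstack([cv2.resize(a[100:220,215:321],(400,453),interpolation=cv2.INTER_CUBIC),cv2.resize(b[100:220,215:321,::-1],(400,453),interpolation=cv2.INTER_CUBIC)]))
```

```text
3.75
(207, 375) [-46.  -10.6   6. ]
(258, 452) [-44.6  13.6   6. ]
(788, 188) [86.4 21.8 -9.6]
(795, 262) [77.8 40.1 -9.6]
```

View pics/g.png

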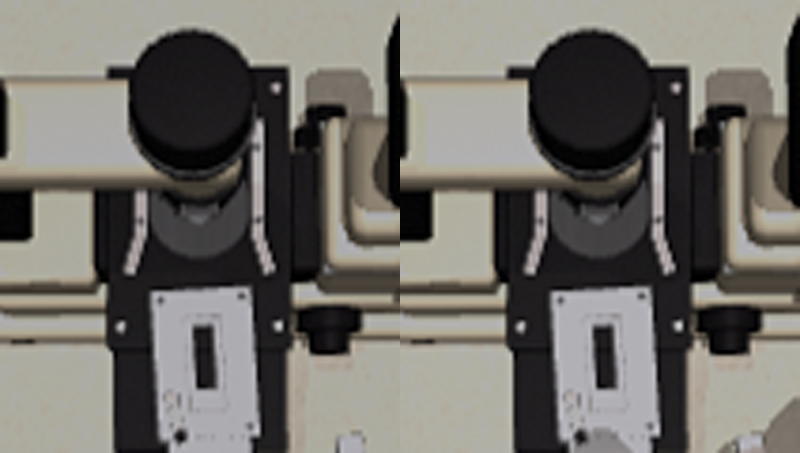

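Request:
drive_tool([
  [[0,0,0],[0,0,0.1]],
  [[0,0,0],[0,0,0.14]],
  [[0,0,0],[0,0,0.14]],
  [[0,0,0],[0,0,0.14]],
  [[0,0,0],[0,0,0.06]],
])

```text
time_s: 4.3
position: [0.4525, -0.3258, 0.2573]
tcp_rot: [[0.999, 0.053, -0.003], [0.053, -0.999, 0.003], [-0.003, -0.004, -1.0]]
force: [-0.4, -0.0, 0.1]
opening: 0.277
grasp_force: 30.0
```

```bash
python3 -c "
from h import *
go(.561,.0105,.2345,3.5)"
```

```text
shift [ 126.2 -330.1   23.6] turn [-0.0036  0.003  -0.0082] t 4.3
```

Request:
drive_tool([
  [[8,-20,0],[0,0,0]],
  [[12,-30,0],[0,0,0]],
  [[14,-38,0],[0,0,0]],
  [[14,-38,0],[0,0,0]],
  [[14,-38,0],[0,0,0]],
])

```text
time_s: 4.8
position: [0.5052, -0.1576, 0.2575]
tcp_rot: [[0.998, 0.056, -0.004], [0.056, -0.998, 0.002], [-0.004, -0.002, -1.0]]
force: [0.6, -0.6, -0.5]
opening: 0.276
grasp_force: 30.0
```

Request:
drive_tool([
  [[14,-38,0],[0,0,0]],
  [[14,-38,0],[0,0,0]],
  [[14,-38,0],[0,0,0]],
  [[12,-32,0],[0,0,0]],
  [[10,-20,0],[0,0,0]],
])

```text
time_s: 5.3
position: [0.5594, 0.0127, 0.2574]
tcp_rot: [[0.998, 0.059, -0.005], [0.059, -0.998, 0.001], [-0.005, -0.002, -1.0]]
force: [1.1, 0.1, -0.1]
opening: 0.281
grasp_force: 30.0
```

Request:
drive_tool([
  [[0,0,10],[0,0,0]],
  [[0,0,10],[0,0,0]],
  [[0,0,0],[0,0,0]],
  [[0,0,0],[0,0,0]],
])

```text
time_s: 5.7
position: [0.5596, 0.0089, 0.2384]
tcp_rot: [[0.998, 0.055, -0.003], [0.055, -0.998, 0.0], [-0.003, -0.0, -1.0]]
force: [0.2, -0.3, 0.5]
opening: 0.277
grasp_force: 30.0
```

Run:
```python
from h import *
go(.561,.0105,.2345,3.5)
s=read_state();print(s["position"],s["tcp_rot"])
a=capture("scene");b=capture("top");cv2.imwrite("pics/hov_s.png",a[:,:,::-1]);cv2.imwrite("pics/hov_t.png",b[:,:,::-1])
cv2.imwrite("pics/hov.png",np.vstack([cv2.resize(a[168:223,250:350,::-1],(800,440),interpolation=cv2.INTER_CUBIC)]))
```

```text
shift [ 1.5 -1.5  3.9] turn [-0.0004  0.0027 -0.006 ] t 5.7
[0.55959912 0.00887522 0.23837978] [[ 9.98477077e-01  5.50996880e-02 -2.74801821e-03]
 [ 5.51006170e-02 -9.98480772e-01  2.63449187e-04]
 [-2.72932737e-03 -4.14465473e-04 -9.99996189e-01]]
```

View pics/hov.png

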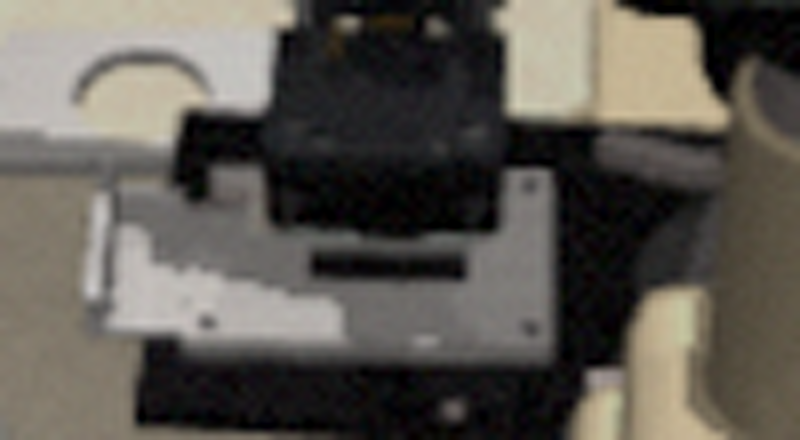

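The gripper hides most of the slide. The carrier screws show at crop (530,185), (530,328) and (207,322). The shaded label end should lie near (230,185), so I'll check it with numeric profiles.

Run:
```python
from h import *
np.set_printoptions(precision=4,suppress=True)
s=read_state();R=s["tcp_rot"];p=s["position"]
F=lambda x,y:(250+x/8-.44,168+y/8-.44)
cs=onz("scene",F(368.5,253.5),.209);ct=onz("top",(269.0,195.8),.209);print("centre scene",cs,"top",ct, tri(F(368.5,253.5),(269.,195.8)))
yf=onz("scene",F(530,328),.209);yr=onz("scene",F(207,322),.209);print("yaw scene",np.degrees(np.arctan2(*(yf-yr)[[1,0]])))
T=lambda x,y:(x/5+229-.4,(y-300)/5+170-.4)
yf=onz("top",T(250,340),.209);yr=onz("top",T(262,515),.209);print("yaw top",np.degrees(np.arctan2(*(yf-yr)[[1,0]])))
for x in(-46.5,-24):
  for y in(-13,13): print("label",x,y,proj("scene",p+R@np.array([x,y,6])*1e-3))
a=cv2.imread("pics/hov_s.png")
for r in range(184,198): print(r,a[r,266:290].sum(1).tolist())
```

```text
centre scene [0.5532 0.0086 0.209 ] top [0.5516 0.0107 0.209 ] (array([0.5524, 0.0109, 0.2065]), np.float64(0.0011050726624139914))
yaw scene 4.0155482696162945
yaw top 4.274649068079788
label -46.5 -13 [281.7844 189.4259]
label -46.5 13 [281.222  196.0267]
label -24 -13 [289.8234 189.6494]
label -24 13 [289.372  196.2584]
184 [551, 551, 551, 551, 551, 482, 274, 0, 45, 19, 27, 54, 20, 19, 53, 17, 63, 104, 116, 126, 150, 138, 102, 72]
185 [476, 490, 519, 552, 561, 458, 160, 33, 36, 49, 38, 45, 47, 51, 20, 10, 64, 108, 103, 117, 132, 123, 113, 144]
186 [380, 387, 420, 437, 435, 357, 93, 3, 27, 19, 12, 17, 37, 27, 55, 50, 27, 88, 95, 117, 134, 118, 119, 135]
187 [342, 339, 337, 339, 342, 268, 53, 39, 43, 36, 4, 50, 51, 49, 10, 54, 47, 53, 66, 94, 79, 90, 93, 90]
188 [283, 288, 295, 285, 266, 199, 42, 42, 45, 64, 116, 162, 152, 162, 161, 163, 127, 47, 58, 43, 22, 43, 49, 65]
189 [266, 278, 270, 274, 259, 156, 45, 36, 4, 47, 221, 309, 319, 309, 310, 319, 248, 69, 26, 61, 27, 43, 55, 47]
190 [335, 338, 339, 343, 281, 162, 28, 22, 31, 62, 213, 314, 336, 348, 346, 349, 297, 87, 0, 22, 19, 20, 33, 37]
191 [397, 403, 405, 388, 326, 238, 200, 102, 29, 44, 203, 299, 309, 312, 319, 337, 314, 125, 26, 55, 34, 14, 3, 6]
192 [347, 348, 354, 362, 350, 328, 274, 111, 35, 75, 195, 277, 289, 296, 276, 326, 301, 143, 46, 80, 88, 65, 40, 28]
193 [311, 319, 315, 320, 336, 330, 304, 228, 176, 218, 222, 229, 256, 262, 283, 333, 323, 152, 34, 72, 85, 64, 35, 37]
194 [316, 319, 321, 321, 321, 315, 317, 290, 275, 277, 287, 284, 283, 290, 296, 351, 327, 154, 7, 66, 81, 37, 8, 5]
195 [309, 310, 317, 315, 315, 318, 308, 309, 310, 311, 317, 323, 318, 308, 322, 340, 334, 212, 44, 62, 80, 2, 33, 16]
196 [463, 413, 330, 324, 324, 319, 314, 315, 312, 302, 316, 319, 310, 315, 324, 351, 336, 289, 193, 140, 168, 198, 176, 145]
197 [519, 496, 423, 324, 314, 308, 319, 313, 309, 318, 311, 313, 310, 318, 323, 329, 328, 313, 281, 265, 269, 271, 288, 274]
```

Run:
```python
from h import *
from scipy.ndimage import map_coordinates as mc
def prof(fn,o,c,s,z,ys,xs):
    im=cv2.imread(fn).astype(float); 
    out=[]
    for x in xs:
        v=[]
        for y in ys:
            P=np.array([o[0]+c*x-s*y,o[1]+s*x+c*y,z]);q=proj("scene",P);v.append([mc(im[:,:,k],[[q[1]],[q[0]]],order=1)[0] for k in range(3)])
        v=np.mean(v,0);out.append((round(x*1e3,1),*v.round().astype(int).tolist()))
    print(*out)
ys=np.linspace(-.008,.008,9)
c,s=.804,.595
print("held");prof("pics/held_raw.png",(.45331,-.32653),c,s,.2543,ys,np.arange(-54,-38,1)*1e-3)
print("scene0 rel grasp TCP");prof("pics/scene0.png",(.4538,-.327),c,s,.0045,ys,np.arange(-56,-10,1.5)*1e-3)
c,s=.9985,.0551
print("hover");prof("pics/hov_s.png",(.5596,.00888),c,s,.2324,np.linspace(.000,.011,8),np.arange(-58,-36,1)*1e-3)
```

```text
held
(np.float64(-54.0), 176, 200, 207) (np.float64(-53.0), 177, 200, 208) (np.float64(-52.0), 176, 199, 207) (np.float64(-51.0), 175, 198, 207) (np.float64(-50.0), 175, 197, 205) (np.float64(-49.0), 176, 196, 203) (np.float64(-48.0), 178, 195, 199) (np.float64(-47.0), 184, 196, 199) (np.float64(-46.0), 192, 200, 201) (np.float64(-45.0), 199, 204, 204) (np.float64(-44.0), 202, 205, 206) (np.float64(-43.0), 203, 206, 207) (np.float64(-42.0), 203, 206, 207) (np.float64(-41.0), 203, 206, 207) (np.float64(-40.0), 203, 206, 207) (np.float64(-39.0), 203, 206, 207)
scene0 rel grasp TCP
(np.float64(-56.0), 156, 159, 170) (np.float64(-54.5), 155, 158, 169) (np.float64(-53.0), 154, 157, 169) (np.float64(-51.5), 153, 155, 167) (np.float64(-50.0), 152, 155, 165) (np.float64(-48.5), 158, 160, 167) (np.float64(-47.0), 170, 171, 174) (np.float64(-45.5), 184, 183, 185) (np.float64(-44.0), 190, 189, 189) (np.float64(-42.5), 191, 190, 191) (np.float64(-41.0), 190, 189, 190) (np.float64(-39.5), 191, 189, 191) (np.float64(-38.0), 191, 190, 190) (np.float64(-36.5), 191, 190, 190) (np.float64(-35.0), 190,
[... 608 characters left out ...]
) (np.float64(-57.0), 94, 96, 102) (np.float64(-56.0), 95, 98, 104) (np.float64(-55.0), 96, 99, 105) (np.float64(-54.0), 97, 100, 106) (np.float64(-53.0), 97, 100, 106) (np.float64(-52.0), 97, 100, 106) (np.float64(-51.0), 97, 100, 106) (np.float64(-50.0), 98, 100, 107) (np.float64(-49.0), 101, 104, 110) (np.float64(-48.0), 105, 108, 114) (np.float64(-47.0), 105, 109, 115) (np.float64(-46.0), 102, 107, 112) (np.float64(-45.0), 99, 104, 109) (np.float64(-44.0), 84, 88, 93) (np.float64(-43.0), 63, 67, 72) (np.float64(-42.0), 43, 46, 51) (np.float64(-41.0), 31, 32, 37) (np.float64(-40.0), 20, 20, 24) (np.float64(-39.0), 11, 10, 12) (np.float64(-38.0), 14, 13, 15) (np.float64(-37.0), 18, 18, 18)
```

```bash
python3 -c "
from h import *
go(.562,.0106,.222,3.9)"
```

```text
shift [ 1.7 -1.6 17.5] turn [ 0.0001  0.0002 -0.0129] t 5.8
```

Request:
drive_tool([
  [[1.7,-1.6,4],[0,0,-0.013]],
  [[0,0,6],[0,0,0]],
  [[0,0,6],[0,0,0]],
  [[0,0,0],[0,0,0]],
  [[0,0,0],[0,0,0]],
])

```text
time_s: 6.3
position: [0.5619, 0.0116, 0.2232]
tcp_rot: [[0.998, 0.07, -0.001], [0.07, -0.998, 0.0], [-0.001, -0.0, -1.0]]
force: [-0.1, 0.4, 0.3]
opening: 0.281
grasp_force: 30.0
```

Request:
drive_tool([
  [[0,0,0.7],[0,0,0]],
  [[0,0,0.7],[0,0,0]],
  [[0,0,0.7],[0,0,0]],
  [[0,0,0.7],[0,0,0]],
  [[0,0,0],[0,0,0]],
])

```text
time_s: 6.8
position: [0.562, 0.0116, 0.2207]
tcp_rot: [[0.998, 0.07, -0.0], [0.07, -0.998, 0.0], [-0.0, -0.0, -1.0]]
force: [-0.4, 1.0, -0.6]
opening: 0.274
grasp_force: 30.0
```

Request:
drive_tool([
  [[0,0,0.6],[0,0,0]],
  [[0,0,0.6],[0,0,0]],
  [[0,0,0.6],[0,0,0]],
  [[0,0,0],[0,0,0]],
  [[0,0,0],[0,0,0]],
])

```text
time_s: 7.3
position: [0.5621, 0.0116, 0.2189]
tcp_rot: [[0.998, 0.07, -0.0], [0.07, -0.998, 0.0], [-0.0, -0.0, -1.0]]
force: [0.3, 0.2, 0.4]
opening: 0.279
grasp_force: 30.0
```

Request:
drive_tool([
  [[0,0.8,0.5],[0,0,0]],
  [[0,0,0.5],[0,0,0]],
  [[0,0,0.5],[0,0,0]],
  [[0,0,0],[0,0,0]],
  [[0,0,0],[0,0,0]],
])

```text
time_s: 7.8
position: [0.5621, 0.0108, 0.2174]
tcp_rot: [[0.998, 0.07, -0.0], [0.07, -0.998, 0.0], [-0.0, -0.0, -1.0]]
force: [0.7, -0.0, -0.6]
opening: 0.275
grasp_force: 30.0
```

Request:
drive_tool([
  [[0,0,0.5],[0,0,0]],
  [[0,0,0.5],[0,0,0]],
  [[0,0,0],[0,0,0]],
  [[0,0,0],[0,0,0]],
])

```text
time_s: 8.2
position: [0.5621, 0.0108, 0.2164]
tcp_rot: [[0.998, 0.07, -0.0], [0.07, -0.998, 0.0], [-0.0, -0.0, -1.0]]
force: [-0.6, 0.1, -0.7]
opening: 0.28
grasp_force: 30.0
```

Request:
drive_tool([
  [[0,0,0.5],[0,0,0]],
  [[0,0,0.5],[0,0,0]],
  [[0,0,0],[0,0,0]],
  [[0,0,0],[0,0,0]],
])

```text
time_s: 8.6
position: [0.5622, 0.0108, 0.2154]
tcp_rot: [[0.998, 0.07, 0.0], [0.07, -0.998, -0.0], [0.0, 0.0, -1.0]]
force: [-0.5, 0.7, -0.1]
opening: 0.276
grasp_force: 30.0
```

Request:
drive_tool([
  [[0,0,0.4],[0,0,0]],
  [[0,0,0.4],[0,0,0]],
  [[0,0,0],[0,0,0]],
  [[0,0,0],[0,0,0]],
])

```text
time_s: 9.0
position: [0.5621, 0.0108, 0.2146]
tcp_rot: [[0.998, 0.07, -0.0], [0.07, -0.998, 0.0], [-0.0, -0.0, -1.0]]
force: [0.4, 0.0, -0.2]
opening: 0.277
grasp_force: 30.0
```

Request:
drive_tool([
  [[0,0,0.4],[0,0,0]],
  [[0,0,0.4],[0,0,0]],
  [[0,0,0],[0,0,0]],
  [[0,0,0],[0,0,0]],
])

```text
time_s: 9.4
position: [0.5622, 0.0108, 0.214]
tcp_rot: [[0.998, 0.07, 0.0], [0.07, -0.998, -0.0], [0.0, 0.0, -1.0]]
force: [-0.6, -0.7, 1.2]
opening: 0.277
grasp_force: 30.0
```

Request:
drive_tool([
  [[0,0,0.4],[0,0,0]],
  [[0,0,0],[0,0,0]],
  [[0,0,0],[0,0,0]],
])

```text
time_s: 9.7
position: [0.5622, 0.0108, 0.214]
tcp_rot: [[0.998, 0.07, 0.0], [0.07, -0.998, -0.0], [0.0, 0.0, -1.0]]
force: [-1.0, 0.7, 5.8]
opening: 0.281
grasp_force: 30.0
```

Request:
drive_tool([
  [[0,0,-0.3],[0,0,0]],
  [[0,0,0],[0,0,0]],
  [[0,0,0],[0,0,0]],
  [[0,0,0],[0,0,0]],
  [[0,0,0],[0,0,0]],
], gripper=0.5)

```text
time_s: 10.2
position: [0.5621, 0.0108, 0.2135]
tcp_rot: [[0.998, 0.07, -0.0], [0.07, -0.998, 0.0], [-0.0, -0.0, -1.0]]
force: [0.2, 0.9, -0.0]
opening: 0.491
grasp_force: 0.0
```

Request:
drive_tool([
  [[0,0,-5],[0,0,0]],
  [[0,0,-15],[0,0,0]],
  [[0,0,-25],[0,0,0]],
  [[-30,0,-15],[0,0,0]],
  [[-40,0,0],[0,0,0]],
])

```text
time_s: 10.7
position: [0.495, 0.0052, 0.2764]
tcp_rot: [[0.998, 0.07, 0.008], [0.07, -0.998, -0.002], [0.007, 0.002, -1.0]]
force: [-0.1, 0.1, -0.7]
opening: 0.501
grasp_force: 0.0
```

Request:
drive_tool([
  [[-40,30,0],[0,0,0.13]],
  [[-35,40,0],[0,0,0.13]],
  [[0,40,0],[0,0,0.13]],
  [[0,0,0],[0,0,0.13]],
  [[0,0,0],[0,0,0.13]],
], gripper=0)

```text
time_s: 11.2
position: [0.4116, -0.1031, 0.2744]
tcp_rot: [[0.832, -0.556, 0.001], [-0.556, -0.832, -0.001], [0.001, -0.0, -1.0]]
force: [-0.5, 0.5, 0.0]
opening: 0.132
grasp_force: 0.0
```

Run:
```python
from h import *
s=read_state();print(s["position"],s["tcp_rot"][:,0])
a=capture("scene");b=capture("top");cv2.imwrite("pics/pl_s.png",a[:,:,::-1]);cv2.imwrite("pics/pl_t.png",b[:,:,::-1])
cv2.imwrite("pics/pl.png",np.hstack([cv2.resize(a[168:228,255:335,::-1],(400,300),interpolation=cv2.INTER_CUBIC),cv2.resize(b[170:230,229:309,::-1],(400,300),interpolation=cv2.INTER_CUBIC)]))
```

```text
[ 0.41162072 -0.10312843  0.2743956 ] [ 0.83151043 -0.55550749  0.00135322]
```

View pics/pl.png

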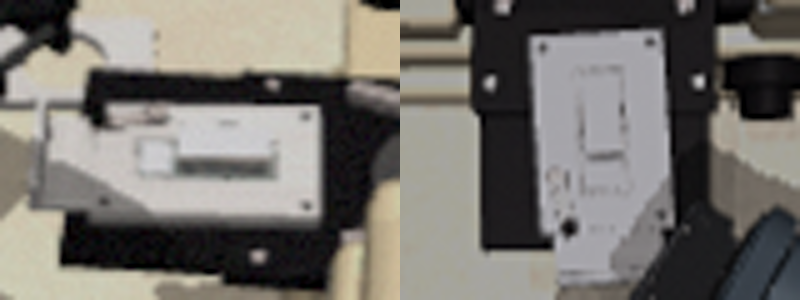

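The slide is flat in the pocket, with the label at scene crop (155,155), the lid at (225,155) and the label at the clip end. The clip is still open, with the knob at top crop (568,228).

```bash
python3 -c "
from h import *
go(.4609,.0463,.2245,-41)"
```

```text
shift [ -40.6 -151.1   49.7] turn [-0.0002 -0.0009  0.1343] t 11.3
```

Request:
drive_tool([
  [[-10,-35,0],[0,0,0]],
  [[-10,-40,0],[0,0,0]],
  [[-10,-40,0],[0,0,0]],
  [[-10.6,-36.1,0],[0,0,0]],
  [[0,0,10],[0,0,0.134]],
])

```text
time_s: 11.8
position: [0.4627, 0.051, 0.265]
tcp_rot: [[0.76, -0.65, 0.005], [-0.65, -0.76, 0.001], [0.003, -0.004, -1.0]]
force: [-0.6, -1.2, -0.5]
opening: 0.004
grasp_force: 0.0
```

Request:
drive_tool([
  [[0,0,20],[0,0,0]],
  [[0,0,13],[0,0,0]],
  [[0,0,6.7],[0,0,0]],
  [[0,0,0],[0,0,0]],
  [[0,0,0],[0,0,0]],
])

```text
time_s: 12.3
position: [0.4611, 0.047, 0.2245]
tcp_rot: [[0.756, -0.654, 0.001], [-0.654, -0.756, -0.0], [0.001, -0.0, -1.0]]
force: [-0.1, -0.3, -0.0]
opening: 0.007
grasp_force: 0.0
```

```bash
python3 -c "
from h import *
s=read_state();print(s['position'],s['opening'],s['force']);go(.4609,.0463,.2245,-41);go(.5062,.0069,.2245,-41)"
```

```text
[0.46112481 0.04698207 0.22449098] 0.006624344002960785 [-0.12119776 -0.32455057 -0.04061406]
shift [ 0.3  0.7 -0. ] turn [-0.0005 -0.0007  0.0024] t 12.3
shift [60.3  0.8  0. ] turn [-0.0005 -0.0007  0.0024] t 12.3
```

Pushing the knob along the chord, about 60 mm, checking force at each step.

Request:
drive_tool([
  [[5,0,0],[0,0,0]],
  [[5,0,0],[0,0,0]],
  [[5,0,0],[0,0,0]],
  [[5,0,0],[0,0,0]],
  [[5,0.8,0],[0,0,0]],
])

```text
time_s: 12.8
position: [0.4794, 0.0296, 0.2241]
tcp_rot: [[0.756, -0.655, 0.0], [-0.655, -0.756, 0.0], [0.0, -0.0, -1.0]]
force: [-0.4, -0.4, 0.8]
opening: 0.003
grasp_force: 0.2
```

Request:
drive_tool([
  [[5,0,0],[0,0,0]],
  [[5,0,0],[0,0,0]],
  [[5,0,0],[0,0,0]],
  [[5,0,0],[0,0,0]],
  [[4,0,0],[0,0,0]],
])

```text
time_s: 13.3
position: [0.4978, 0.0142, 0.224]
tcp_rot: [[0.755, -0.655, 0.001], [-0.655, -0.755, 0.001], [0.0, -0.001, -1.0]]
force: [0.5, 2.0, -0.9]
opening: 0.006
grasp_force: 0.8
```

Request:
drive_tool([
  [[3,0,0],[0,0,0]],
  [[2,0,0],[0,0,0]],
  [[2,0,0],[0,0,0]],
  [[0,0,0],[0,0,0]],
])

```text
time_s: 13.7
position: [0.5027, 0.0097, 0.2241]
tcp_rot: [[0.756, -0.655, 0.0], [-0.655, -0.756, 0.0], [0.0, -0.0, -1.0]]
force: [0.8, 2.0, -0.3]
opening: 0.008
grasp_force: 0.6
```

Run:
```python
from h import *
s=read_state();print(s["position"],s["force"])
a=capture("scene");b=capture("top");cv2.imwrite("pics/c_s.png",a[:,:,::-1]);cv2.imwrite("pics/c_t.png",b[:,:,::-1])
d=lambda n:cv2.imread(n)
```

```text
[0.50267176 0.00967501 0.22405806] [ 0.77665402  2.0332889  -0.28535929]
```

Request:
drive_tool([
  [[1,0,0],[0,0,0]],
  [[1,0,0],[0,0,0]],
  [[0,0,0],[0,0,0]],
])

```text
time_s: 14.1
position: [0.504, 0.0084, 0.224]
tcp_rot: [[0.756, -0.655, -0.0], [-0.655, -0.756, 0.0], [-0.0, -0.0, -1.0]]
force: [0.1, 2.5, 0.6]
opening: 0.008
grasp_force: 0.8
```

Request:
drive_tool([
  [[1,0,0],[0,0,0]],
  [[1,0,0],[0,0,0]],
  [[0,0,0],[0,0,0]],
])

```text
time_s: 14.4
position: [0.5056, 0.007, 0.224]
tcp_rot: [[0.756, -0.655, 0.0], [-0.655, -0.756, -0.0], [0.0, 0.0, -1.0]]
force: [0.1, 2.5, 0.2]
opening: 0.003
grasp_force: 0.7
```

Request:
drive_tool([
  [[-2,0,0],[0,0,0]],
  [[-5,0,0],[0,0,0]],
  [[-5,0,-10],[0,0,0]],
  [[-10,0,-20],[0,0,0]],
  [[-30,20,-20],[0,0,0]],
])

```text
time_s: 14.9
position: [0.4558, 0.0256, 0.2754]
tcp_rot: [[0.756, -0.655, 0.004], [-0.655, -0.756, -0.001], [0.004, -0.002, -1.0]]
force: [-0.5, 0.2, 1.3]
opening: 0.002
grasp_force: 0.0
```

Request:
drive_tool([
  [[-35,40,0],[0,0,-0.13]],
  [[-10,45,0],[0,0,-0.13]],
  [[0,0,0],[0,0,-0.13]],
  [[0,0,0],[0,0,-0.13]],
])

```text
time_s: 15.3
position: [0.372, -0.0112, 0.2751]
tcp_rot: [[0.98, -0.199, 0.002], [-0.199, -0.98, -0.001], [0.002, 0.001, -1.0]]
force: [-0.5, 0.2, -0.6]
opening: 0.008
grasp_force: 0.0
```

Run:
```python
from h import *
s=read_state();print(s["position"],s["tcp_rot"][:,0])
a=capture("scene");b=capture("top");cv2.imwrite("pics/d_s.png",a[:,:,::-1]);cv2.imwrite("pics/d_t.png",b[:,:,::-1])
cv2.imwrite("pics/d.png",np.hstack([cv2.resize(a[168:228,255:335,::-1],(400,300),interpolation=cv2.INTER_CUBIC),cv2.resize(b[170:230,229:309,::-1],(400,300),interpolation=cv2.INTER_CUBIC)]))
```

```text
[ 0.37199195 -0.01122717  0.27509955] [ 0.97992981 -0.1993343   0.00184694]
```

View pics/d.png

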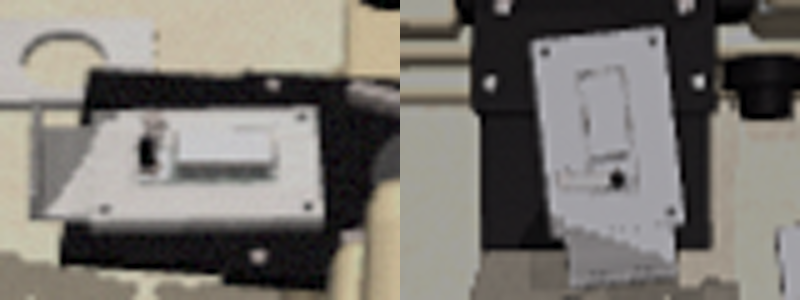

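The clip lies across the label end, with the knob at top crop (617,180). The carrier has yawed a little, so I'll quantify that.

Run:
```python
from h import *
np.set_printoptions(precision=4,suppress=True)
T=lambda x,y:((x-400)/5+229-.4,y/5+170-.4);S=lambda x,y:(x/5+255-.4,y/5+168-.4)
a,b,c=[onz("top",T(*p),.209) for p in((546,50),(653,42),(671,211))]
print("top FL FR RR",a,b,c);ct=(a+c)/2
y1=np.degrees(np.arctan2(*(b-c)[[1,0]]));y2=np.degrees(np.arctan2(a[1]-b[1],a[0]-b[0]))-90;print("yaws",y1,y2)
a2,b2,c2,d2=[onz("scene",S(*p),.209) for p in((303,117),(309,206),(104,208),(113,117))];cs=(a2+c2)/2
y3=np.degrees(np.arctan2(*(b2-c2)[[1,0]]));print("scene",a2,b2,c2,"yaw",y3);print("centres",ct,cs)
for yaw in(y1,y3):
  r=np.radians(yaw);R=np.array([[np.cos(r),-np.sin(r)],[np.sin(r),np.cos(r)]])
  print("knob top-cam in carrier",R.T@(onz("top",T(617,180),.231)[:2]-ct[:2]),"scene",R.T@(onz("scene",S(149,140),.231)[:2]-cs[:2]))
# guide rails in g.png scale 400/106
G=lambda x,y:(x/3.774+215-.37,y/3.774+100-.37)
for p in((149,190),(142,232),(131,272),(256,190),(259,232),(269,272),(276,87),(278,327),(121,327)):print(p,onz("top",G(*p),.211 if p[0] in(149,142,131,256,259,269) else .2))
go(.43,.0,.2115,6)
```

```text
top FL FR RR [0.6041 0.0475 0.209 ] [ 0.61   -0.0219  0.209 ] [ 0.5    -0.0342  0.209 ]
yaws 6.408444438819181 4.86082560796045
scene [0.6058 0.0468 0.209 ] [ 0.6136 -0.0226  0.209 ] [ 0.5013 -0.0349  0.209 ] yaw 6.2457690332516105
centres [0.5521 0.0066 0.209 ] [0.5535 0.0059 0.209 ]
knob top-cam in carrier [-0.0347 -0.0018] scene [-0.0313 -0.0042]
knob top-cam in carrier [-0.0347 -0.0019] scene [-0.0312 -0.0043]
(149, 190) [0.701  0.0605 0.211 ]
(142, 232) [0.6643 0.0661 0.211 ]
(131, 272) [0.6294 0.0752 0.211 ]
(256, 190) [ 0.702  -0.0319  0.211 ]
(259, 232) [ 0.6653 -0.0347  0.211 ]
(269, 272) [ 0.6306 -0.0435  0.211 ]
(276, 87) [ 0.7958 -0.0491  0.2   ]
(278, 327) [ 0.5844 -0.0519  0.2   ]
(121, 327) [0.5832 0.0837 0.2   ]
shift [ 53.7 -22.4  63.5] turn [ 0.0008 -0.0016 -0.3096] t 15.4
```

```bash
python3 -c "
from h import *
go(.491,-.0032,.2245,6)"
```

```text
shift [114.1 -31.6  50.6] turn [ 0.0008 -0.0016 -0.3096] t 15.4
```

Request:
drive_tool([
  [[35,-10,0],[0,0,0]],
  [[40,-11,0],[0,0,0]],
  [[39,-10.6,0],[0,0,0]],
  [[0,0,0],[0,0,-0.14]],
  [[0,0,0],[0,0,-0.14]],
])

```text
time_s: 15.9
position: [0.4923, -0.0025, 0.274]
tcp_rot: [[0.997, 0.08, -0.0], [0.08, -0.997, -0.0], [-0.0, 0.0, -1.0]]
force: [-0.1, 0.6, 0.3]
opening: 0.004
grasp_force: 0.0
```

Request:
drive_tool([
  [[0,0,20],[0,0,-0.03]],
  [[0,0,20],[0,0,0]],
  [[0,0,10],[0,0,0]],
  [[0,0,0.6],[0,0,0]],
  [[0,0,0],[0,0,0]],
])

```text
time_s: 16.4
position: [0.4914, -0.0028, 0.2239]
tcp_rot: [[0.994, 0.105, 0.0], [0.105, -0.994, -0.0], [0.0, 0.0, -1.0]]
force: [0.2, 0.1, -0.6]
opening: 0.004
grasp_force: 0.0
```

Request:
drive_tool([
  [[5,0,0],[0,0,0]],
  [[4,0,0],[0,0,0]],
  [[3,0,0],[0,0,0]],
  [[2,0,0],[0,0,0]],
])

```text
time_s: 16.8
position: [0.5057, -0.0014, 0.2239]
tcp_rot: [[0.994, 0.106, 0.001], [0.106, -0.994, -0.0], [0.001, 0.0, -1.0]]
force: [-0.3, -0.0, -1.1]
opening: 0.003
grasp_force: 0.2
```

Request:
drive_tool([
  [[1,0,0],[0,0,0]],
  [[1,0,0],[0,0,0]],
  [[0,0,0],[0,0,0]],
])

```text
time_s: 17.1
position: [0.507, -0.0011, 0.2234]
tcp_rot: [[0.994, 0.106, -0.0], [0.106, -0.994, 0.0], [-0.0, -0.0, -1.0]]
force: [-0.6, 0.9, -0.0]
opening: 0.002
grasp_force: 0.0
```

Request:
drive_tool([
  [[1,0,0],[0,0,0]],
  [[1,0,0],[0,0,0]],
  [[0,0,0],[0,0,0]],
])

```text
time_s: 17.4
position: [0.5089, -0.0009, 0.2235]
tcp_rot: [[0.994, 0.106, -0.0], [0.106, -0.994, 0.0], [-0.0, -0.0, -1.0]]
force: [-0.8, -0.0, 0.1]
opening: 0.004
grasp_force: 0.2
```

Request:
drive_tool([
  [[1,0,0],[0,0,0]],
  [[1,0,0],[0,0,0]],
  [[0,0,0],[0,0,0]],
])

```text
time_s: 17.7
position: [0.5103, -0.0007, 0.2234]
tcp_rot: [[0.994, 0.106, -0.002], [0.106, -0.994, 0.0], [-0.002, -0.0, -1.0]]
force: [-2.4, -1.5, 1.1]
opening: 0.007
grasp_force: 1.5
```

Request:
drive_tool([
  [[1,0,0],[0,0,0]],
  [[1,0,0],[0,0,0]],
  [[0,0,0],[0,0,0]],
])

```text
time_s: 18.0
position: [0.5131, -0.0004, 0.2234]
tcp_rot: [[0.994, 0.106, 0.0], [0.106, -0.994, 0.0], [0.0, -0.0, -1.0]]
force: [-2.5, 0.2, 0.8]
opening: 0.004
grasp_force: 1.1
```

Request:
drive_tool([
  [[1,0,0],[0,0,0]],
  [[1,0,0],[0,0,0]],
  [[0,0,0],[0,0,0]],
])

```text
time_s: 18.3
position: [0.5153, -0.0003, 0.2234]
tcp_rot: [[0.994, 0.106, 0.001], [0.106, -0.994, 0.0], [0.001, -0.0, -1.0]]
force: [-1.3, 0.6, -0.6]
opening: 0.001
grasp_force: 0.9
```

Request:
drive_tool([
  [[-4,0,0],[0,0,0]],
  [[-10,0,-5],[0,0,0]],
  [[-15,0,-20],[0,0,0]],
  [[-35,0,-20],[0,0,0]],
  [[-45,0,-10],[0,0,0]],
], gripper=0.23)

```text
time_s: 18.8
position: [0.4078, -0.0126, 0.2804]
tcp_rot: [[0.994, 0.107, 0.006], [0.107, -0.994, -0.002], [0.006, 0.002, -1.0]]
force: [-0.7, 0.2, 0.8]
opening: 0.224
grasp_force: 0.0
```

Request:
drive_tool([
  [[-25,0,0],[0,0,-0.12]],
  [[0,0,0],[0,0,-0.14]],
  [[0,0,0],[0,0,-0.14]],
  [[0,0,0],[0,0,-0.14]],
  [[0,0,0],[0,0,-0.14]],
])

```text
time_s: 19.3
position: [0.3816, -0.0146, 0.2792]
tcp_rot: [[0.703, 0.711, 0.002], [0.711, -0.703, -0.001], [0.001, 0.002, -1.0]]
force: [0.4, -0.2, -0.3]
opening: 0.225
grasp_force: 0.0
```

Request:
drive_tool([
  [[0,0,0],[0,0,-0.14]],
  [[0,0,0],[0,0,-0.14]],
  [[0,0,0],[0,0,-0.14]],
  [[0,0,0],[0,0,-0.14]],
  [[0,0,0],[0,0,-0.14]],
])

```text
time_s: 19.8
position: [0.3816, -0.0146, 0.2791]
tcp_rot: [[0.079, 0.997, 0.002], [0.997, -0.079, -0.001], [-0.0, 0.002, -1.0]]
force: [0.4, 0.9, -0.3]
opening: 0.232
grasp_force: 0.0
```

```bash
cat > screws.py <<'E'
from h import *
def find(fn="x"):
    out={}
    for n in("top","scene"):
        im=capture(n);cv2.imwrite(f"pics/{fn}_{n}.png",im[:,:,::-1])
        g=cv2.resize(cv2.cvtColor(im,cv2.COLOR_RGB2GRAY),None,fx=6,fy=6,interpolation=cv2.INTER_CUBIC)
        bh=cv2.morphologyEx(g,cv2.MORPH_BLACKHAT,np.ones((23,23),np.uint8))
        k,_,st,ce=cv2.connectedComponentsWithStats((bh>45).astype(np.uint8))
        for i in range(1,k):
            p=(ce[i]+.5)/6-.5;w=onz(n,p,.209)
            if 20<st[i][4]<220 and .45<w[0]<.72 and abs(w[1])<.07: print(n,np.round(p,1),np.round(w*1e3,1)[:2],st[i][2:])
E
python3 -c "
from screws import *
s=read_state();print(s['time_s'],s['position'],s['tcp_rot'][:,0]);find('e')"
```

```text
19.8 [ 0.38164447 -0.01455648  0.27905273] [ 7.91389095e-02  9.96863521e-01 -3.90673557e-04]
top [252.1 148.6] [705.8  67.3] [12  4 43]
top [274.6 152. ] [695.6  -6.2] [ 26  32 195]
top [260. 152.] [694.9  41.4] [ 24  19 122]
top [251.8 158.1] [674.5  67.8] [ 9 13 84]
top [283.  157.8] [676.6 -33.8] [ 13  12 115]
top [254.4 161. ] [665.1  59.2] [  7  27 112]
top [279.9 161.3] [664.9 -23.7] [ 4 11 31]
top [283.6 171.6] [631.1 -35.9] [ 6 13 45]
top [278.5 175.9] [617.  -19.7] [10 10 85]
top [257.2 178.1] [609.1  49.5] [11 12 96]
top [273.  184.4] [588.8  -1.9] [ 4 11 38]
top [264.8 184.8] [587.2  24.8] [ 5  8 30]
top [290.4 186. ] [584.1 -58.3] [  8  20 117]
top [265.8 194.9] [554.3  21. ] [ 4 12 43]
top [272.4 198.9] [ 5.415e+02 -4.000e-01] [14  8 60]
top [282.4 210.1] [505.6 -33. ] [ 9  7 51]
top [284.2 214.5] [491.3 -39. ] [ 7 10 48]
top [270.4 226.5] [452.3   5.4] [ 5  6 22]
scene [317.  190.8] [610.8  48. ] [ 8  9 58]
scene [318.4 208.8] [619.2 -22. ] [11  9 81]
scene [328.  218.8] [647.2 -56.4] [  7  37 178]
```

```bash
python3 -c "
from h import *
go(.4636,-.0033,.2115,96.7)"
```

```text
shift [18.2 80.6 67.7] turn [ 0.0018  0.0005 -0.2022] t 19.9
```

Request:
drive_tool([
  [[8,35,0],[0,0,0]],
  [[10.2,45.6,0],[0,0,0]],
  [[0,0,10],[0,0,-0.1]],
  [[0,0,20],[0,0,-0.1]],
  [[0,0,0],[0,0,0]],
])

```text
time_s: 20.4
position: [0.4619, -0.0027, 0.2468]
tcp_rot: [[-0.112, 0.994, -0.005], [0.994, 0.112, 0.001], [0.002, -0.005, -1.0]]
force: [-0.5, 0.3, 0.2]
opening: 0.229
grasp_force: 0.0
```

```bash
python3 -c "
from h import *
print(read_state()['position'],read_state()['opening']);go(.4636,-.0033,.2115,96.7)"
```

```text
[ 0.46190246 -0.00272897  0.24676396] 0.2288133930486786
shift [-0.8  1.8 35.3] turn [-0.0045 -0.0017 -0.0045] t 20.4
```

Request:
drive_tool([
  [[-0.8,1.8,10],[-0.004,0,-0.004]],
  [[0,0,8],[0,0,0]],
  [[0,0,4],[0,0,0]],
  [[0,0,2],[0,0,0]],
  [[0,0,2],[0,0,0]],
])

```text
time_s: 20.9
position: [0.4656, -0.0038, 0.2228]
tcp_rot: [[-0.118, 0.993, 0.005], [0.993, 0.118, 0.0], [-0.0, 0.005, -1.0]]
force: [0.2, 0.0, 0.4]
opening: 0.228
grasp_force: 0.0
```

Request:
drive_tool([
  [[0,0,2],[0,0,0]],
  [[0,0,2],[0,0,0]],
  [[0,0,2],[0,0,0]],
  [[0,0,2],[0,0,0]],
  [[0,0,1],[0,0,0]],
])

```text
time_s: 21.4
position: [0.4654, -0.0037, 0.2133]
tcp_rot: [[-0.119, 0.993, 0.004], [0.993, 0.119, 0.001], [0.0, 0.004, -1.0]]
force: [-0.2, 0.3, -0.4]
opening: 0.233
grasp_force: 0.0
```

Request:
drive_tool([
  [[0,0,0.5],[0,0,0]],
  [[0,0,0],[0,0,0]],
  [[0,0,0],[0,0,0]],
  [[0,0,0],[0,0,0]],
  [[0,0,0],[0,0,0]],
], gripper=0)

```text
time_s: 21.9
position: [0.4647, -0.0037, 0.2129]
tcp_rot: [[-0.119, 0.993, 0.002], [0.993, 0.119, 0.0], [0.0, 0.002, -1.0]]
force: [-2.8, 0.2, 1.7]
opening: 0.061
grasp_force: 30.0
```

```bash
python3 -c "
from screws import *
s=read_state();print(s['time_s'],s['position'],s['opening'],s['grasp_force'],s['force']);find('f')"
```

```text
21.9 [ 0.46468764 -0.00372159  0.21291434] 0.061272088336564855 30.002438127994537 [-2.81693758  0.18428436  1.66195991]
top [252.1 148.7] [705.7  67.2] [13  6 63]
top [274.5 152. ] [695.4  -6. ] [ 26  32 217]
top [260.1 152.2] [694.3  40.8] [ 24  20 131]
top [251.8 158.1] [674.5  67.8] [ 9 13 87]
top [283.  157.8] [676.6 -33.8] [ 13  12 117]
top [254.4 161. ] [665.   59.2] [  8  29 123]
top [279.9 161.4] [664.6 -23.7] [ 4 12 35]
top [283.6 171.2] [632.4 -35.9] [ 7 16 82]
top [278.5 175.6] [618.  -19.7] [10 11 92]
top [257.2 177.8] [609.9  49.4] [ 11  12 107]
top [272.9 183.1] [593.   -1.5] [  9  24 117]
top [264.8 184.9] [587.   24.7] [ 6  9 40]
top [290.4 186. ] [584.2 -58.4] [  8  20 121]
top [279.7 190. ] [570.8 -23.8] [ 5  6 24]
top [278.6 201. ] [535.  -20.3] [11 12 76]
top [257.3 218.9] [476.5  47.8] [ 5  8 25]
top [288.4 225.8] [455.1 -52.4] [11 32 69]
scene [278.4 183. ] [497.1  69.6] [20  4 57]
scene [317.3 190.8] [611.7  48.3] [ 12  11 105]
scene [273.  191.5] [485.7  33.5] [ 17   9 108]
scene [319.  208.8] [620.7 -21.8] [ 8  7 45]
scene [328.  218.7] [647.1 -56.3] [  7  36 180]
```

Lip gripped (opening 5.3 mm). Next I square the carrier and centre it in front of the guide while holding the lip.

Request:
drive_tool([
  [[2,0,0],[0,0,0.012]],
  [[2.5,0,0],[0,0,0.016]],
  [[2.5,0,0],[0,0,0.016]],
  [[2.5,0,0],[0,0,0.016]],
  [[2.5,0,0],[0,0,0.016]],
])

```text
time_s: 22.5
position: [0.4648, 0.0085, 0.213]
tcp_rot: [[-0.042, 0.999, 0.005], [0.999, 0.042, 0.001], [0.0, 0.005, -1.0]]
force: [0.4, -0.1, -1.8]
opening: 0.064
grasp_force: 30.0
```

Request:
drive_tool([
  [[2.5,0,0],[0,0,0.016]],
  [[2,0,0],[0,0,0.013]],
  [[0.5,0,0],[0,0,0]],
  [[0,0,0],[0,0,0]],
  [[0,0,0],[0,0,0]],
])

```text
time_s: 23.0
position: [0.4644, 0.0132, 0.2131]
tcp_rot: [[-0.014, 1.0, 0.004], [1.0, 0.014, 0.0], [0.0, 0.004, -1.0]]
force: [-0.2, 0.3, -2.8]
opening: 0.057
grasp_force: 30.0
```

```bash
python3 -c "
from screws import *
s=read_state();print(s['time_s'],s['position'],s['opening'],s['grasp_force'],s['force']);go(.465,.0135,.213,90.8);find('f2')" | grep -v "4..  *[-0-9.]* *.  *\[...*69\]"
```

```text
23.0 [0.46436166 0.01316508 0.21305174] 0.05729828562502761 30.005030930042267 [-0.17061738  0.32152027 -2.79098061]
shift [0.3 0.6 0.1] turn [ 0.0042 -0.0004  0.0001] t 23.0
top [252.1 148.7] [705.7  67.2] [13  6 68]
top [260.3 152.2] [694.2  40.3] [ 27  21 178]
top [270.4 152.8] [692.8   7.3] [ 8  5 27]
top [251.8 158.1] [674.5  67.7] [ 9 14 91]
top [283.  157.8] [676.6 -33.8] [ 13  12 119]
top [254.4 161. ] [665.2  59.3] [  6  28 113]
top [279.9 161.3] [664.9 -23.8] [ 6 13 43]
top [251.2 171.6] [630.2  69.1] [ 3  9 22]
top [257.  176.6] [614.   50.2] [ 9 13 91]
top [278.5 176.6] [614.7 -19.6] [10 11 93]
top [290.4 186. ] [584.2 -58.3] [  8  20 120]
top [268.3 200.6] [535.9  12.8] [10 11 82]
top [251.2 218. ] [479.2  67.5] [ 4 11 27]
scene [319.  190.8] [616.4  48.5] [ 8  8 56]
scene [312.1 197.2] [598.8  21.2] [ 10  17 139]
scene [300.  200.5] [565.8   4.8] [13  6 63]
scene [317.8 208.6] [617.5 -21.5] [10  9 69]
```

Request:
drive_tool([
  [[0.6,3,0],[0,0,0]],
  [[0,4,0],[0,0,0]],
  [[0,4,0],[0,0,0]],
  [[0,4,0],[0,0,0]],
  [[0,4,0],[0,0,0]],
])

```text
time_s: 23.6
position: [0.4837, 0.0141, 0.2129]
tcp_rot: [[-0.014, 1.0, 0.004], [1.0, 0.014, 0.001], [0.001, 0.004, -1.0]]
force: [-1.0, -0.2, -1.3]
opening: 0.065
grasp_force: 30.0
```

Request:
drive_tool([
  [[0,4,0],[0,0,0]],
  [[0,4,0],[0,0,0]],
  [[0,4,0],[0,0,0]],
  [[0,3,0],[0,0,0]],
  [[0,0,0],[0,0,0]],
])

```text
time_s: 24.1
position: [0.4993, 0.0142, 0.2132]
tcp_rot: [[-0.014, 1.0, 0.006], [1.0, 0.014, 0.0], [0.0, 0.006, -1.0]]
force: [1.3, -1.0, -1.9]
opening: 0.064
grasp_force: 30.0
```

Request:
drive_tool([
  [[0,2,0],[0,0,0]],
  [[0,2,0],[0,0,0]],
  [[0,2,0],[0,0,0]],
  [[0,2,0],[0,0,0]],
  [[0,0,0],[0,0,0]],
])

```text
time_s: 24.6
position: [0.5068, 0.0143, 0.2132]
tcp_rot: [[-0.014, 1.0, 0.005], [1.0, 0.014, 0.0], [0.0, 0.005, -1.0]]
force: [0.3, 0.4, -2.4]
opening: 0.065
grasp_force: 30.0
```

```bash
python3 -c "
from screws import *
s=read_state();print(s['time_s'],s['position'],s['opening'],s['grasp_force'],s['force']);find('f3')" | grep -v "\[4"
```

```text
24.6 [0.50682757 0.01434559 0.2132489 ] 0.06507461099165707 30.007408261299133 [ 0.25685351  0.39297844 -2.42333227]
top [252.  148.6] [705.8  67.5] [12  6 66]
top [274.5 152. ] [695.5  -6.1] [ 27  33 207]
top [260.2 152.2] [694.3  40.6] [ 25  20 159]
top [270.6 152.8] [692.8   6.8] [ 8  5 28]
top [251.8 158.1] [674.6  67.8] [10 13 89]
top [283.  157.8] [676.6 -33.9] [ 13  12 119]
top [266.9 159.8] [669.5  18.5] [11  3 24]
top [256.6 163.5] [656.9  52. ] [ 11  12 116]
top [278.1 163.6] [657.2 -17.8] [ 9 13 93]
top [290.4 186. ] [584.1 -58.3] [  8  20 120]
top [252.1 196.5] [548.8  65.4] [ 4 12 34]
top [251.2 200.1] [537.1  68.2] [ 7 19 80]
```

Front edge is centred between the rails (17.1 against 17.0 mm) and nearly square. I continue into the guide gently.

Request:
drive_tool([
  [[0,2,0],[0,0,0]],
  [[0,2,0],[0,0,0]],
  [[0,2,0],[0,0,0]],
  [[0,2,0],[0,0,0]],
  [[0,2,0],[0,0,0]],
])

```text
time_s: 25.2
position: [0.5164, 0.0145, 0.2132]
tcp_rot: [[-0.014, 1.0, 0.004], [1.0, 0.014, 0.0], [0.0, 0.004, -1.0]]
force: [-1.8, -0.2, -2.8]
opening: 0.064
grasp_force: 30.0
```

Request:
drive_tool([
  [[0,2,0],[0,0,0]],
  [[0,2,0],[0,0,0]],
  [[0,2,0],[0,0,0]],
  [[0,2,0],[0,0,0]],
  [[0,2,0],[0,0,0]],
])

```text
time_s: 25.7
position: [0.5264, 0.0147, 0.2132]
tcp_rot: [[-0.014, 1.0, 0.004], [1.0, 0.014, 0.0], [0.0, 0.004, -1.0]]
force: [-1.3, 0.2, -2.3]
opening: 0.066
grasp_force: 30.0
```

Request:
drive_tool([
  [[0,2,0],[0,0,0]],
  [[0,2,0],[0,0,0]],
  [[0,0,0],[0,0,0]],
  [[0,0,0],[0,0,0]],
])

```text
time_s: 26.1
position: [0.5309, 0.0147, 0.2134]
tcp_rot: [[-0.014, 1.0, 0.005], [1.0, 0.014, 0.0], [0.0, 0.005, -1.0]]
force: [-0.2, 0.1, -1.7]
opening: 0.066
grasp_force: 30.0
```

Request:
drive_tool([
  [[0,0,0],[0,0,0]],
  [[0,0,0],[0,0,0]],
  [[0,0,0],[0,0,0]],
], gripper=0.2)

```text
time_s: 26.4
position: [0.5307, 0.0147, 0.2137]
tcp_rot: [[-0.014, 1.0, 0.005], [1.0, 0.014, 0.0], [0.0, 0.005, -1.0]]
force: [0.0, -0.6, 0.3]
opening: 0.188
grasp_force: 0.0
```

Request:
drive_tool([
  [[0,0,-5],[0,0,0]],
  [[0,0,-15],[0,0,0]],
  [[0,0,-15],[0,0,0]],
  [[0,-30,0],[0,0,0]],
  [[0,-40,0],[0,0,0.14]],
])

```text
time_s: 26.9
position: [0.4617, 0.0132, 0.249]
tcp_rot: [[0.129, 0.992, 0.008], [0.992, -0.129, -0.0], [0.001, 0.008, -1.0]]
force: [-0.7, 0.5, 0.1]
opening: 0.201
grasp_force: 0.0
```

Request:
drive_tool([
  [[0,0,0],[0,0,0.145]],
  [[0,0,0],[0,0,0.145]],
  [[0,0,0],[0,0,0.145]],
  [[0,0,0],[0,0,0.145]],
  [[0,0,0],[0,0,0.145]],
], gripper=0.35)

```text
time_s: 27.4
position: [0.4604, 0.0137, 0.2486]
tcp_rot: [[0.756, 0.655, 0.005], [0.655, -0.756, 0.0], [0.004, 0.003, -1.0]]
force: [0.1, -0.7, -0.0]
opening: 0.344
grasp_force: 0.0
```

Request:
drive_tool([
  [[0,0,0],[0,0,0.145]],
  [[0,0,0],[0,0,0.145]],
  [[0,0,0],[0,0,0.145]],
  [[0,0,0],[0,0,0.145]],
  [[0,0,0],[0,0,0.12]],
])

```text
time_s: 27.9
position: [0.4604, 0.0137, 0.2485]
tcp_rot: [[1.0, 0.015, 0.005], [0.015, -1.0, 0.0], [0.005, -0.0, -1.0]]
force: [0.8, 0.1, 0.1]
opening: 0.349
grasp_force: 0.0
```

```bash
python3 -c "
from screws import *
s=read_state();print(s['time_s'],s['position'],s['opening']);go(.49,.0145,.2125,0.8);find('h')" | grep -v "\[4"
```

```text
27.9 [0.4603697  0.01365026 0.24853603] 0.34896514834047043
shift [29.5 -0.4 36.2] turn [-0.0002 -0.0049  0.0006] t 27.9
top [252.  148.6] [705.8  67.3] [12  4 45]
top [275.8 150.7] [699.7 -10. ] [ 5  7 23]
top [273.8 152.7] [693.1  -3.9] [ 16  16 127]
top [256.4 156.1] [681.4  52.7] [ 12  13 125]
top [278.  156.1] [681.9 -17.4] [ 9 12 78]
top [251.9 158.1] [674.6  67.6] [10 13 96]
top [265.  178.2] [609.   24.2] [ 8  4 28]
top [290.4 186. ] [584.1 -58.3] [  8  20 117]
top [278.2 190.1] [570.3 -19. ] [11 12 93]
top [253.2 207.6] [512.7  61.4] [ 5 10 34]
scene [289.4 184.3] [529.5  67.5] [ 17  15 215]
scene [338. 189.] [670.2  61.1] [ 8  4 23]
scene [311.4 191.1] [595.   45.4] [11  7 47]
scene [301.3 207.5] [571.7 -21.5] [10 10 80]
```

Request:
drive_tool([
  [[20,-0.4,0],[0,-0.005,0]],
  [[9.5,0,15],[0,0,0]],
  [[0,0,12],[0,0,0]],
  [[0,0,6],[0,0,0]],
  [[0,0,3],[0,0,0]],
])

```text
time_s: 28.5
position: [0.4891, 0.0148, 0.2116]
tcp_rot: [[1.0, 0.021, -0.002], [0.021, -1.0, 0.001], [-0.002, -0.001, -1.0]]
force: [-1.0, 0.7, 0.1]
opening: 0.352
grasp_force: 0.0
```

Request:
drive_tool([
  [[5,0,0],[0,0,0]],
  [[5,0,0],[0,0,0]],
  [[5,0,0],[0,0,0]],
  [[3,0,0],[0,0,0]],
  [[3,0,0],[0,0,0]],
])

```text
time_s: 29.0
position: [0.5111, 0.0151, 0.2123]
tcp_rot: [[1.0, 0.02, -0.0], [0.02, -1.0, 0.0], [-0.0, -0.0, -1.0]]
force: [-0.3, 0.5, 0.8]
opening: 0.349
grasp_force: 0.0
```

Request:
drive_tool([
  [[3,0,0],[0,0,0]],
  [[3,0,0],[0,0,0]],
  [[3,0,0],[0,0,0]],
  [[3,0,0],[0,0,0]],
  [[3,0,0],[0,0,0]],
])

```text
time_s: 29.5
position: [0.525, 0.0156, 0.2118]
tcp_rot: [[1.0, 0.02, -0.003], [0.02, -1.0, 0.001], [-0.003, -0.001, -1.0]]
force: [-2.8, -0.2, 1.2]
opening: 0.352
grasp_force: 1.4
```

Request:
drive_tool([
  [[3,0,0],[0,0,0]],
  [[3,0,0],[0,0,0]],
  [[3,0,0],[0,0,0]],
  [[3,0,0],[0,0,0]],
  [[3,0,0],[0,0,0]],
])

```text
time_s: 30.0
position: [0.541, 0.0158, 0.2118]
tcp_rot: [[1.0, 0.02, -0.001], [0.02, -1.0, 0.0], [-0.001, -0.0, -1.0]]
force: [-1.3, 0.5, -0.8]
opening: 0.349
grasp_force: 0.9
```

Request:
drive_tool([
  [[3,0,0],[0,0,0]],
  [[3,0,0],[0,0,0]],
  [[3,0,0],[0,0,0]],
  [[3,0,0],[0,0,0]],
  [[3,0,0],[0,0,0]],
])

```text
time_s: 30.5
position: [0.5559, 0.0161, 0.212]
tcp_rot: [[1.0, 0.02, -0.001], [0.02, -1.0, 0.0], [-0.001, -0.0, -1.0]]
force: [-2.0, 0.5, -0.8]
opening: 0.355
grasp_force: 0.7
```

Request:
drive_tool([
  [[3,0,0],[0,0,0]],
  [[3,0,0],[0,0,0]],
  [[2,0,0],[0,0,0]],
  [[2,0,0],[0,0,0]],
  [[2,0,0],[0,0,0]],
])

```text
time_s: 31.0
position: [0.5676, 0.0163, 0.212]
tcp_rot: [[1.0, 0.02, -0.001], [0.02, -1.0, 0.0], [-0.001, -0.0, -1.0]]
force: [-1.6, -0.3, -0.9]
opening: 0.346
grasp_force: 0.9
```

Request:
drive_tool([
  [[1,0,0],[0,0,0]],
  [[1,0,0],[0,0,0]],
  [[1,0,0],[0,0,0]],
  [[1,0,0],[0,0,0]],
  [[1,0,0],[0,0,0]],
])

```text
time_s: 31.5
position: [0.5726, 0.0164, 0.212]
tcp_rot: [[1.0, 0.02, -0.001], [0.02, -1.0, 0.0], [-0.001, -0.0, -1.0]]
force: [-1.8, -0.1, -0.4]
opening: 0.352
grasp_force: 1.1
```

Request:
drive_tool([
  [[1,0,0],[0,0,0]],
  [[1,0,0],[0,0,0]],
  [[1,0,0],[0,0,0]],
  [[1,0,0],[0,0,0]],
  [[1,0,0],[0,0,0]],
])

```text
time_s: 32.0
position: [0.5776, 0.0165, 0.212]
tcp_rot: [[1.0, 0.02, -0.001], [0.02, -1.0, 0.0], [-0.001, -0.0, -1.0]]
force: [-3.0, -0.9, 0.1]
opening: 0.348
grasp_force: 1.2
```

Request:
drive_tool([
  [[0.8,0,0],[0,0,0]],
  [[0.8,0,0],[0,0,0]],
  [[0.8,0,0],[0,0,0]],
  [[0,0,0],[0,0,0]],
])

```text
time_s: 32.4
position: [0.5802, 0.0165, 0.212]
tcp_rot: [[1.0, 0.02, -0.001], [0.02, -1.0, 0.0], [-0.001, -0.0, -1.0]]
force: [-2.6, 0.1, 0.6]
opening: 0.352
grasp_force: 1.0
```

Request:
drive_tool([
  [[0.7,0,0],[0,0,0]],
  [[0.7,0,0],[0,0,0]],
  [[0.7,0,0],[0,0,0]],
  [[0,0,0],[0,0,0]],
])

```text
time_s: 32.8
position: [0.5813, 0.0166, 0.212]
tcp_rot: [[1.0, 0.02, -0.003], [0.02, -1.0, 0.0], [-0.003, -0.0, -1.0]]
force: [-4.3, -1.1, 3.3]
opening: 0.35
grasp_force: 2.6
```

Request:
drive_tool([
  [[0.5,0,0],[0,0,0]],
  [[0,0,0],[0,0,0]],
])

```text
time_s: 33.0
position: [0.5813, 0.0166, 0.212]
tcp_rot: [[1.0, 0.02, -0.004], [0.02, -1.0, 0.0], [-0.004, -0.0, -1.0]]
force: [-5.9, -0.6, 3.1]
opening: 0.351
grasp_force: 3.0
```

Request:
drive_tool([
  [[0.5,0,0],[0,0,0]],
  [[0,0,0],[0,0,0]],
])

```text
time_s: 33.2
position: [0.5814, 0.0166, 0.212]
tcp_rot: [[1.0, 0.02, -0.005], [0.02, -1.0, 0.0], [-0.005, -0.0, -1.0]]
force: [-6.4, -1.3, 3.6]
opening: 0.35
grasp_force: 3.5
```

Request:
drive_tool([
  [[1,0,0],[0,0,0]],
  [[0,0,0],[0,0,0]],
])

```text
time_s: 33.4
position: [0.5814, 0.0166, 0.212]
tcp_rot: [[1.0, 0.02, -0.007], [0.02, -1.0, 0.0], [-0.007, -0.0, -1.0]]
force: [-8.3, -0.6, 5.9]
opening: 0.351
grasp_force: 4.5
```

Request:
drive_tool([
  [[-3,0,0],[0,0,0]],
  [[-10,0,0],[0,0,0]],
  [[-25,0,-10],[0,0,0]],
  [[-40,0,-20],[0,0,0]],
  [[-45,0,-30],[0,0,0]],
])

```text
time_s: 33.9
position: [0.4638, 0.0141, 0.2694]
tcp_rot: [[1.0, 0.02, -0.001], [0.02, -1.0, 0.001], [-0.001, -0.001, -1.0]]
force: [1.4, -0.6, 1.3]
opening: 0.349
grasp_force: 0.0
```

Request:
drive_tool([
  [[-40,0,-20],[0,0,0]],
  [[-20,0,0],[0,0,0]],
  [[0,0,0],[0,0,0]],
  [[0,0,0],[0,0,0]],
])

```text
time_s: 34.3
position: [0.4058, 0.0128, 0.2905]
tcp_rot: [[1.0, 0.019, 0.003], [0.019, -1.0, -0.0], [0.003, 0.0, -1.0]]
force: [1.4, -1.3, -0.9]
opening: 0.351
grasp_force: 0.0
```

```bash
python3 -c "
from screws import *
s=read_state();print(s['time_s'],s['position']);find('z')
a=cv2.imread('pics/z_scene.png');b=cv2.imread('pics/z_top.png')
r=lambda i:cv2.resize(i,(400,400),interpolation=cv2.INTER_CUBIC)
cv2.imwrite('pics/fin.png',np.hstack([r(a[155:225,275:345]),r(b[135:215,229:309])]))"
```

```text
34.3 [0.40578302 0.01275643 0.29049643]
top [254.3 148.6] [706.   59.9] [ 35   7 164]
top [251.9 158.1] [674.5  67.6] [10 14 98]
top [257.5 164.1] [655.   49.1] [11  7 58]
top [278.  170.5] [634.8 -17.7] [ 13  12 119]
top [290.4 186.1] [584.  -58.3] [  8  20 114]
scene [311.9 185.7] [594.9  67.8] [14  6 64]
scene [313.  196.9] [601.1  22.6] [ 10  35 195]
scene [325.  208.6] [637.2 -19.7] [10 10 79]
scene [328.  219.1] [647.2 -57.7] [  6  46 186]
```

View pics/fin.png

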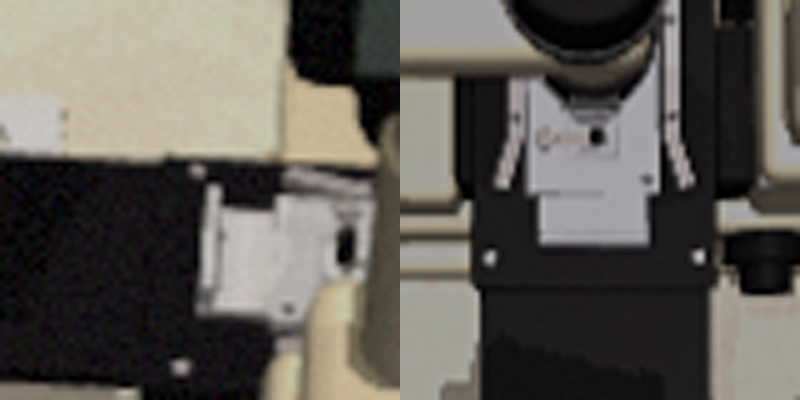

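The carrier sits square in the guide at about x = 690.6 mm, against an expected 690.5 mm. The clip is straight across the label end, with the knob at (597,135) level with the screw at (543,137).

```bash
python3 -c "
from rig import *
print(hand_in())"
```

```text
the job is handed in; nothing more can be done
None
```

The job is done and handed in at about 34 s: the slide is seated in the pocket with its label end under the fully closed clip, and the carrier is home against the end stop.

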